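# Bathroom counter: things back on their own stands

### The job

After cleaning, the bar of soap, the candle glass and the potted plant were put back on each other's stands. Put each one back on the middle of its own: the soap lying lengthways on the slatted bamboo soap dish, the candle on the black slate tile, the plant in its terracotta saucer; the grey drying stone is empty and free for parking something meanwhile. Keep the plant and the candle upright, set things down gently rather than dropping them, and leave the little hare, the perfume bottle and the cotton-bud jar standing where they are.

Things in the scene. Friction and masses are not known exactly. Their poses are not given: they have to be found in the camera images.
- soap: Loose pale-green bar of soap, 74 (its x) x 48 (its y) x 32 mm high, rounded edges, about 0.11 kg. Origin: centre of its underside; z up. It starts flat on one of the other stands, with any yaw up to 0.5 rad from the stand's. Take it from above across its 48 mm width. Its home is the soap dish, its x along the dish's x (either way round, within about 0.3 rad).
- candle: Loose candle in a straight round amber glass with a paper band, 60 mm diameter, 75 mm high, about 0.3 kg. Origin: centre of its underside; z up. Fingers can close on the outside anywhere along its height (above the rim of the saucer while it stands in that). Its home is the slate tile.
- plant: Loose small succulent in a round terracotta pot: pot 54 mm diameter at the foot, 58 mm at the rim, 62 mm high; the leaves, inside a 48 mm circle, rise to 92 mm; about 0.3 kg. Origin: centre of the pot's underside; z up. Take the pot by its outside, near 45 mm above its underside, so that the gripper stays above the leaves. Its home is the saucer.
- soap_dish: Fixed bamboo soap dish of six slats, 124 (its x, along the slats) x 85 x 16 mm high. Origin: centre of its underside, on the counter; z up. Things stand on the flat slat tops, 16 mm above the origin; no rim.
- slate: Fixed black slate tile, 100 x 100 x 8 mm, flat, no rim. Origin: centre of its underside, on the counter; z up. Things stand on its top, 8 mm above the origin.
- saucer: Fixed round terracotta plant saucer, 112 mm across outside, with a rim 12 mm high over the counter. Origin: centre of its underside, on the counter; z up. Things stand on its flat inner floor, 6 mm above the origin and about 92 mm across.
- drying_stone: Fixed mid-grey drying stone, 110 x 110 x 10 mm, flat, no rim, empty at the start: the free spot. Origin: centre of its underside, on the counter; z up. Things stand on its top, 10 mm above the origin. The middles of the three stands and this stone are at least 145 mm apart.
- small_hare: Loose dark-brown figurine of a sitting hare, 41 mm across at the base, 71 mm high with its ears; to be left standing. Origin: centre of its underside. It, the perfume bottle and the jar stand directly on the counter, their middles at least 110 mm from the middle of any stand or of the stone. Nothing else stands nearer than that, apart from the flat stone, dish and tile themselves; everything else on the counter within the working area is lower than 30 mm.
- perfume: Loose little green glass perfume bottle, 34 x 24 mm, 62 mm high with its black cap; to be left standing. Origin: centre of its underside.
- bud_jar: Loose clear round jar of cotton buds with a chrome lid, 46 mm diameter, 63 mm high; to be left standing. Origin: centre of its underside.
Mind the look-alikes: they are no part of the job. Leave any purple look-alike of the candle alone.

How it is judged (in metres and radians):
At the end, for the whole second after the job is handed in: Soap on its dish (lengthways within 0.35 rad), candle on the slate, plant in the saucer: each within 15 mm of the middle, seated within 4 mm, level within 0.1 rad, released and at rest. Hare, perfume bottle and jar upright, within 30 mm of their start (horizontal distance between soap and soap_dish below 0.015 m and z of soap in the frame of soap_dish between 0.012 and 0.02 m and angle between each of soap, candle, plant's own z axis and vertical below 0.1 rad and linear speed of each of soap, candle, plant below 0.02 m/s and angular speed of each of soap, candle, plant below 0.2 rad/s and angle between the x axis of soap and the x axis of soap_dish, either way round below 0.35 rad and horizontal distance between candle and slate below 0.015 m and z of candle in the frame of slate between 0.004 and 0.012 m and horizontal distance between plant and saucer below 0.015 m and z of plant in the frame of saucer between 0.002 and 0.01 m and angle between each of small_hare, perfume, bud_jar's own z axis and vertical below 0.2 rad and distance of each of small_hare, perfume, bud_jar from where it was at the start of the episode below 0.03 m); the robot touches nothing.
It fails at once if the plant or the candle is tipped by more than 0.5 rad (about 29 degrees) (angle between any of plant, candle's own z axis and vertical above 0.5 rad).
It fails at once if the soap, the candle or the plant is dropped (out of the fingers and faster than 0.5 m/s, a fall of about 13 mm) ((contact force between the fingers and soap below 0.01 N and linear speed of soap above 0.5 m/s) or (contact force between the fingers and candle below 0.01 N and linear speed of candle above 0.5 m/s) or (contact force between the fingers and plant below 0.01 N and linear speed of plant above 0.5 m/s)).
It fails at once if the hare, the perfume bottle or the jar is knocked over or pushed more than 30 mm away (angle between any of small_hare, perfume, bud_jar's own z axis and vertical above 0.5 rad or distance of any of small_hare, perfume, bud_jar from where it was at the start of the episode above 0.03 m).
It also fails if it takes over 109 s, if anything falls off the work surface, if the arm or the gripper's body presses on something with over 40 N, if the wrist force passes 120 N, or if a joint passes its speed limit or range.

### The arm

A 6-joint arm with a two-finger parallel gripper is mounted at the origin on the work surface. World frame = base frame: x ahead of the robot, y to its left, z up, the work surface at z = 0. Lengths are in mm, angles in rad, forces in N, time in s.
With the tool pointing down it reaches from about 250 to 850 mm from the base axis. Payload 12.5 kg.
Tool frame: the origin (TCP) lies on the centre line of the jaws, within the pads' length; the fingertips stand 25 mm ahead of it and the grasp point (between the pads) lies 6 mm ahead of it; z points along the fingers, y is the line along which they close (so a half turn about z gives the same grasp; the last joint's range is limited). The gripper opens to 93 mm and grips with 3 to 60 N. Pads are 15 mm wide; open, the fingers measure 128 mm over their backs; the gripper's body (75 mm by 188 mm) begins 65 mm behind the grasp point.
Start: joints at [1.134, 0.351, 1.652, -0, 1.139, -0.085], TCP at [189.492, 516.311, 243.633] pointing down, gripper open.
Joint ranges: [-2.75, 2.75], [-0.79, 2.1], [0.01, 2.65], [-1.57, 4.71], [0.07, 3.14], [-2.87, 2.87]. Speed limits (rad/s): [2.22, 2.22, 2.79, 3.14, 3.14, 3.14].

### API

Orientations are given as a unit quaternion [w, x, y, z].
In Python, from cell import bot, viewer, close_job gives the robot as it stands.
- The arm moves only by the tool carry_out, never from a script. Its argument "deltas" is text: rows parted by semicolons, each of 5 numbers parted by spaces: the closure, from 0 (fully open) to 1 (shut), then the shift along the tool's x, y, z in m, then the turn about the tool's z in rad. In form: grip x y z turn; .... A call has 1 to 10 rows; each row shifts and turns the commanded pose from where the row before left it, along the tool's axes as they then stand; what a row does not reach is not made up. A row lasts 1/10 s, in which the tool goes at most 50 mm and 8.59 degrees, less where a joint would pass 70% of its speed; a pose out of reach is approached as far as the arm can. A call with a gripper value outside its range is refused whole. The fingers move at their own pace and stop on an object; "squeeze" is the grip in N (left out, the last holds). Time passes only in rows, so rows that do not move let the fingers close. It gives the time, the measured TCP pose, the force, the opening and the grip force at its end, in the units of the state.
- bot.sense(): the state, without advancing time (a new reading comes with each control period).
- viewer.grab_frame(name): name is "scene" or "top" or "wrist"; returns the picture (384x512x3 uint8, red, green, blue); there is no depth.
- viewer.calibration(name): a dict with "fx", "fy", "cx", "cy" (pixels), "k1" (the pictures are not rectified: a ray, as slopes to the right and down, at radius r is drawn at 1 + k1 r^2 times it, then the intrinsics apply), "view" (4x4, takes a point from world to camera coordinates); the wrist camera has in their place "mount" (4x4, takes a point from camera to tool coordinates, whose origin is the TCP and whose axes are the flange's). Camera axes: x right, y down, z forward; pixel columns grow to the right and rows downward; lengths in mm; the calibration is good to about 2 mm. A picture is of the moment at which its call begins: read the wrist's pose just before it. calibration takes no time and is no camera call.
- close_job(): hands the job in; it is judged then, once.
The state is a dict: "clock": time; "qpos": joint angles; "joint_velocities": joint speeds; "joint_efforts": joint torques, N m; "position": TCP position; "tool_rot": TCP orientation; "wrist_force": force on the tool from outside, world axes, zero at the start; "ft_torque": the same for the moment, N m; "gripper_width": finger opening in mm; "gripper_force": force on a finger pad.
Only numpy, scipy, OpenCV 4.12 (cv2) and the standard library are available. Lean on these libraries where they do the work, as an engineer would, in place of code of your own. Each camera call takes 0.05 s, during which the arm holds its last target. There are 200 camera calls.

## Working session

There is one attempt and no reset: what is moved stays moved. The work goes in short steps, Python scripts to look and compute and a tool call to move; the robot and the scene stay as the last step left them, time stands still between calls to the robot, and variables do not carry over. Pictures are saved under pics/ and viewed, at most 14 in all, crops included, and the job is handed in when it is done.

Besides the shell and the picture viewer there is one more tool, called after "Call:" as name(argument=value, ...) on one line, values as JSON. carry_out: Moves the arm, as the interface text tells. Its arguments: {"type":"object","properties":{"deltas":{"type":"string"},"squeeze":{"type":"number"}},"required":["deltas"]}

```bash
mkdir -p pics; ls; python3 - <<'E'
from cell import bot, viewer
import cv2, numpy as np
np.set_printoptions(precision=4,suppress=True)
s=bot.sense();print(s)
for n in("scene","top","wrist"):
    im=viewer.grab_frame(n);cv2.imwrite(f"pics/{n}0.png",cv2.cvtColor(im,cv2.COLOR_RGB2BGR));print(n,viewer.calibration(n))
E
```

```text
pics
{'clock': 0.0, 'qpos': array([ 1.1344,  0.3512,  1.6524,  0.    ,  1.1391, -0.0846]), 'joint_velocities': array([-0.0013, -0.0008, -0.0003,  0.0006,  0.0001, -0.0017]), 'joint_efforts': array([  0.001 , -49.7323, -28.5256,   0.0699,   0.0256,  -0.0001]), 'position': array([189.3674, 516.0498, 243.1207]), 'tool_rot': array([-0.0001,  0.175 ,  0.9846, -0.0005]), 'wrist_force': array([-0.8054,  0.483 ,  0.4409]), 'ft_torque': array([0.0137, 0.0101, 0.0205]), 'gripper_force': 0.0, 'gripper_width': 93.20365844340421}
scene {'fx': 465.11700865544276, 'fy': 465.11700865544276, 'cx': 258.7541356477159, 'cy': 192.13414622526517, 'k1': -0.018480919857930933, 'view': array([[  -0.3735,    0.9275,    0.0147,  181.0158],
       [   0.6225,    0.2623,   -0.7373, -237.1514],
       [  -0.6878,   -0.2662,   -0.6754, 1402.2932],
       [   0.    ,    0.    ,    0.    ,    1.    ]])}
top {'fx': 357.8666665503806, 'fy': 357.8666665503806, 'cx': 247.89828882277772, 'cy': 186.15190680256947, 'k1': 0.01146355509502056, 'view': array([[ -0.0066,  -1.    ,  -0.007 ,   8.6051],
       [ -0.9966,   0.0071,  -0.0825, 467.3044],
       [  0.0826,   0.0065,  -0.9966, 765.7406],
       [  0.    ,   0.    ,   0.    ,   1.    ]])}
wrist {'fx': 318.6738738560174, 'fy': 318.6738738560174, 'cx': 256.06497639979096, 'cy': 192.51152543276734, 'k1': 0.02216712642838582, 'mount': array([[  -0.0003,   -0.9556,   -0.2946,   83.3724],
       [   1.    ,   -0.0005,    0.0005,    0.2573],
       [  -0.0006,   -0.2946,    0.9556, -140.698 ],
       [   0.    ,    0.    ,    0.    ,    1.    ]])}
```

View pics/top0.png

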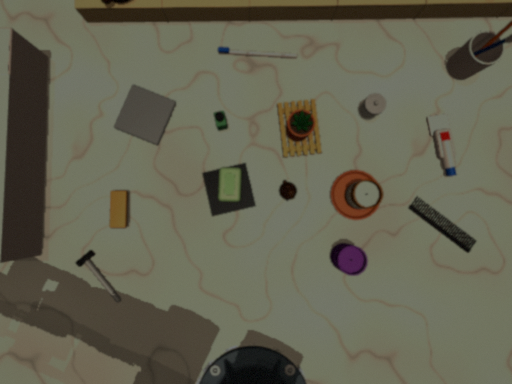

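View pics/scene0.png

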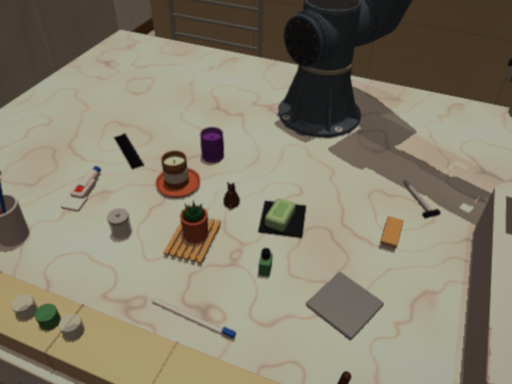

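```bash
cat > h.py <<'E'
from cell import bot, viewer
import cv2, numpy as np
from scipy.spatial.transform import Rotation as R
np.set_printoptions(precision=3,suppress=True)
def grab(n,save=None):
    s=bot.sense(); im=viewer.grab_frame(n)
    if save: cv2.imwrite(f"pics/{save}.png",im[...,::-1])
    return im,s
def cam(n,s):  # K, k1, R,t camera->world
    c=viewer.calibration(n); K=np.array([[c['fx'],0,c['cx']],[0,c['fy'],c['cy']],[0,0,1]])
    if n=='wrist':
        T=np.eye(4);T[:3,:3]=R.from_quat(s['tool_rot'],scalar_first=True).as_matrix();T[:3,3]=s['position']
        T=T@c['mount']
    else: T=np.linalg.inv(c['view'])
    return K,np.array([c['k1'],0,0,0.]),T
def ray(n,s,px,z):
    K,d,T=cam(n,s); u=cv2.undistortPoints(np.array(px,float).reshape(-1,1,2),K,d)[:,0]
    v=np.c_[u,np.ones(len(u))]@T[:3,:3].T; o=T[:3,3]
    return (o+v*((z-o[2])/v[:,2])[:,None])[:,:2]
def proj(n,s,P):
    K,d,T=cam(n,s); W=np.linalg.inv(T)
    return cv2.projectPoints(np.array(P,float).reshape(-1,3),W[:3,:3],W[:3,3],K,d)[0][:,0]
def blob(m,near):  # largest-near contour
    m=cv2.morphologyEx(m.astype(np.uint8)*255,cv2.MORPH_OPEN,np.ones((3,3)))
    cs=[c for c in cv2.findContours(m,cv2.RETR_EXTERNAL,cv2.CHAIN_APPROX_NONE)[0] if cv2.contourArea(c)>40]
    return min(cs,key=lambda c:-cv2.pointPolygonTest(c,near,True))[:,0]
def rect(P):
    (c,wh,a)=cv2.minAreaRect(P.astype(np.float32)); return np.array(c),np.array(wh),a
E
python3 - <<'E'
from h import *
im=cv2.imread('pics/top0.png');hsv=cv2.cvtColor(im,cv2.COLOR_BGR2HSV)
for n,p in dict(stone=(145,115),slate=(213,205),soap=(230,180),dish=(284,110),dish2=(316,145),saucer=(338,185),candle=(365,194),leaf=(301,120),pot=(290,128),bg=(260,110),hare=(288,190)).items(): print(n,hsv[p[1],p[0]])
for n,p,z in [('stone',(145,114),10),('slate',(229,190),8),('soap',(230,184),40),('dish',(300,128),16),('saucer',(356,194),12),('candle',(366,194),81),('plant',(301,123),90),('hare',(288,190),40),('perf',(221,120),50),('jar',(375,103),63),('purple',(351,260),75)]: print(n,ray('top',None,[p],z))
E
```

```text
stone [22 36 79]
slate [30 28 27]
soap [ 43 104 115]
dish [ 18 174  97]
dish2 [ 22 166 100]
saucer [ 10 188 115]
candle [36 38 95]
leaf [ 60 198  27]
pot [  9 198  80]
bg [ 25  56 114]
hare [  6 211  23]
stone [[633.35  236.835]]
slate [[460.006  47.558]]
soap [[470.531  43.487]]
dish [[ 596.9   -111.616]]
saucer [[ 448.902 -232.639]]
candle [[ 444.712 -232.3  ]]
plant [[ 588.85  -103.278]]
hare [[456.796 -80.186]]
perf [[607.325  61.84 ]]
jar [[ 637.222 -263.25 ]]
purple [[ 313.31  -199.859]]
```

```bash
python3 - <<'E'
from h import *
im=cv2.imread('pics/top0.png');H,S,V=[a.astype(int) for a in cv2.split(cv2.cvtColor(im,cv2.COLOR_BGR2HSV))]
for n,m,p,z in [('stone',(S<48)&(V<92)&(V>50),(145,115),10),('slate',(V<40)&(S<100),(213,205),8),('soap',(H>36)&(H<55)&(S>75)&(V>60),(230,184),34),('dish',(S>140)&(H<26)&(H>13)&(V>60),(284,120),16),('saucer',(S>150)&(H<14)&(V>70),(340,185),12)]:
    c=blob(m,p)
    if n=='dish':
        ys,xs=np.nonzero((S>130)&(H<26)&(H>4)&(V>50)); k=(abs(xs-300)<28)&(abs(ys-128)<34); c=np.c_[xs,ys][k]
    P=ray('top',None,c,z); r=rect(P)
    print(n,*r, 'bbox',c.min(0),c.max(0))
    # world angle of longer side
    b=cv2.boxPoints((tuple(r[0]),tuple(r[1]),r[2])); e=[b[1]-b[0],b[2]-b[1]]; l=max(e,key=np.linalg.norm); print('   long-side yaw',np.arctan2(l[1],l[0]))
E
```

```text
stone [632.682 237.666] [109.438 110.915] 67.63703155517578 bbox [114  85] [175 143]
   long-side yaw -0.39030766
slate [462.673  49.018] [94.191 94.655] 12.796880722045898 bbox [204 165] [253 213]
   long-side yaw -1.3474486
soap [472.294  45.881] [47.27  71.404] 89.57086181640625 bbox [218 167] [240 200]
   long-side yaw -0.0074898712
dish [ 597.867 -108.567] [121.303  83.296] 5.768657684326172 bbox [278 100] [320 156]
   long-side yaw 0.10068206
saucer [ 447.654 -224.365] [105.271  94.076] 3.6428394317626953 bbox [331 171] [375 218]
   long-side yaw 0.063579686
```

```bash
cat >> h.py <<'E'
def plan(x,y,z,yaw=None):
    """turn (tool z), then shift in tool axes (mm) to bring TCP to x,y,z with jaw line (tool y) at yaw mod pi"""
    s=bot.sense(); M=R.from_quat(s['tool_rot'],scalar_first=True).as_matrix()
    cur=np.arctan2(M[1,1],M[0,1]); t=0
    if yaw is not None:
        t=-((yaw-cur+np.pi/2)%np.pi-np.pi/2)
    M2=M@R.from_rotvec([0,0,t]).as_matrix()
    d=M2.T@(np.array([x,y,z])-s['position'])
    print('t',round(s['clock'],1),'q6',s['qpos'][5].round(2),'turn',round(t,3),'shift after turn',d,'straight',np.linalg.norm(d).round(),'tilt',M[2,2].round(5))
E
python3 -c "
from h import *
plan(472,46,200,1.571)"
```

```text
t 0.1 q6 -0.08 turn -0.352 shift after turn [-282.532 -470.118   43.516] straight 550.0 tilt -1.0
```

Call:
carry_out(deltas="0 0 0 0 -0.088; 0 0 0 0 -0.088; 0 0 0 0 -0.088; 0 0 0 0 -0.088; 0 -0.0235 -0.039 0 0; 0 -0.0235 -0.039 0 0; 0 -0.0235 -0.039 0 0; 0 -0.0235 -0.039 0 0; 0 -0.0235 -0.039 0 0; 0 -0.0235 -0.039 0 0", squeeze=15)

```text
clock: 1.15
position: [331.0, 280.7, 243.6]
tool_rot: [0.0, -0.0, 1.0, 0.0]
wrist_force: [0.3, 1.0, 0.2]
gripper_width: 92.8
gripper_force: 0.0
```

Call:
carry_out(deltas="0 -0.0235 -0.039 0.006 0; 0 -0.0235 -0.039 0.006 0; 0 -0.0235 -0.039 0.006 0; 0 -0.0235 -0.039 0.006 0; 0 -0.0235 -0.039 0.006 0; 0 -0.0235 -0.039 0.006 0; 0 0 0 0.007 0; 0 0 0 0 0; 0 0 0 0 0")

```text
clock: 2.05
position: [471.0, 49.0, 200.6]
tool_rot: [-0.0, -0.0, 1.0, 0.0]
wrist_force: [-0.6, 0.4, 0.3]
gripper_width: 92.6
gripper_force: 0.0
```

```bash
python3 - <<'E'
from h import *
im,s=grab('wrist','w1'); print(s['position'],s['tool_rot'],s['clock'])
grab('top','t1')
E
```

```text
[471.048  49.032 200.582] [-0. -0.  1.  0.] 2.05
```

View pics/w1.png

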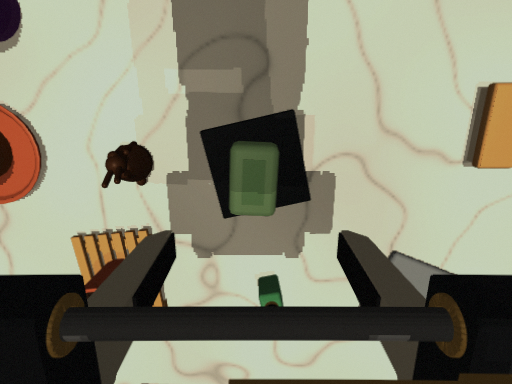

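The wrist view shows soap at (254,178) on the slate (255,163), hare at (130,163), dish at lower left, saucer at left edge.

```bash
cat >> h.py <<'E'
def hsvs(im): return [a.astype(int) for a in cv2.split(cv2.cvtColor(im,cv2.COLOR_RGB2HSV))]
def boxyaw(P):
    c,wh,a=rect(P); b=cv2.boxPoints((tuple(c),tuple(wh),a)); l=max([b[1]-b[0],b[2]-b[1]],key=np.linalg.norm)
    return c,wh,np.arctan2(l[1],l[0])
E
python3 - <<'E'
from h import *
im=cv2.imread('pics/w1.png')[...,::-1].copy();H,S,V=hsvs(im);s=bot.sense()
for n,p in dict(slate=(215,140),slate2=(300,190),soap=(255,190),bg=(220,230),tile=(400,290)).items(): print(n,H[p[1],p[0]],S[p[1],p[0]],V[p[1],p[0]])
soap=(H>36)&(H<75)&(S>60)&(V>40)
print(boxyaw(ray('wrist',s,blob(soap,(254,178)),32)))
sl=((V<45)|soap); sl[230:]=0
c=blob(sl,(254,163)); print(c.min(0),c.max(0),boxyaw(ray('wrist',s,c,8)))
plan(472,46,25)
E
```

```text
slate 135 34 15
slate2 75 34 15
soap 48 106 82
bg 21 51 131
tile 22 65 59
(array([469.911,  46.953]), array([48.168, 76.421]), np.float32(-0.04371216))
[201 110] [309 217] (array([465.443,  51.594]), array([107.527,  99.12 ]), np.float32(0.22478046))
t 2.1 q6 -1.57 turn 0 shift after turn [ -0.712  -3.337 175.978] straight 176.0 tilt -1.0
```

Call:
carry_out(deltas="0 0.001 -0.0023 0.03 0.03; 0 0 0 0.035 0; 0 0 0 0.035 0; 0 0 0 0.03 0; 0 0 0 0.02 0; 0 0 0 0.01 0; 0 0 0 0.0046 0; 0 0 0 0 0; 1 0 0 0 0; 1 0 0 0 0", squeeze=15)

```text
clock: 3.15
position: [471.1, 46.1, 36.9]
tool_rot: [0.001, 0.015, 1.0, 0.0]
wrist_force: [0.4, 0.2, -1.0]
gripper_width: 81.5
gripper_force: 0.0
```

Call:
carry_out(deltas="1 0 0 0 0; 1 0 0 0 0; 1 0 0 0 0; 1 0 0 0 0; 1 0 0 0 0; 1 0 0 0 0")

```text
clock: 3.75
position: [470.6, 46.0, 36.1]
tool_rot: [-0.0, 0.015, 1.0, -0.0]
wrist_force: [-0.1, -0.4, 2.0]
gripper_width: 48.0
gripper_force: 14.9
```

Call:
carry_out(deltas="1 0 0 -0.01 0; 1 0 0 -0.02 0; 1 0 0 -0.03 0; 1 0 0 -0.03 0; 1 0 0 -0.02 0; 1 0 0 0 0")

```text
clock: 4.35
position: [471.8, 46.1, 148.8]
tool_rot: [0.002, 0.015, 1.0, 0.0]
wrist_force: [-1.2, -1.1, -0.8]
gripper_width: 48.0
gripper_force: 15.0
```

```bash
python3 - <<'E'
from h import *
plan(632.7,237.7,39)
E
```

```text
t 4.3 q6 -1.54 turn 0 shift after turn [-154.624  196.277  110.523] straight 273.0 tilt -0.99999
```

Call:
carry_out(deltas="1 -0.01 0.013 0 0; 1 -0.02 0.025 0 0; 1 -0.022 0.028 0 0; 1 -0.025 0.032 0 0; 1 -0.025 0.032 0 0; 1 -0.022 0.028 0 0; 1 -0.018 0.023 0 0; 1 -0.012 0.015 0 0; 1 0 0 0 0; 1 0 0 0 0")

```text
clock: 5.35
position: [629.6, 237.7, 144.3]
tool_rot: [-0.001, 0.015, 1.0, -0.0]
wrist_force: [0.0, 0.9, -1.0]
gripper_width: 48.2
gripper_force: 15.0
```

```bash
python3 - <<'E'
from h import *
plan(632.7,237.7,39)
im,s=grab('wrist','w2');H,S,V=hsvs(im)
E
```

```text
t 5.3 q6 -1.25 turn 0 shift after turn [ -3.309   0.191 105.244] straight 105.0 tilt -1.0
```

View pics/w2.png

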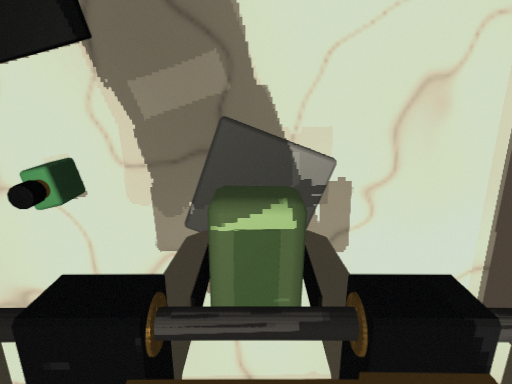

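Soap is held between the fingers; the stone (corners near (222,117), (335,158), (187,225)) lies below as expected. Lowering.

Call:
carry_out(deltas="1 -0.003 0 0.02 0; 1 0 0 0.03 0; 1 0 0 0.025 0; 1 0 0 0.015 0; 1 0 0 0.01 0; 1 0 0 0.0035 0; 1 0 0 0.002 0; 1 0 0 0 0; 1 0 0 0 0")

```text
clock: 6.3
position: [633.8, 237.4, 41.4]
tool_rot: [0.001, 0.015, 1.0, 0.0]
wrist_force: [0.2, 0.1, -1.6]
gripper_width: 47.8
gripper_force: 15.0
```

Call:
carry_out(deltas="1 0 0 0.0015 0; 1 0 0 0.001 0; 1 0 0 0 0; 1 0 0 0 0")

```text
clock: 6.7
position: [633.5, 237.3, 38.1]
tool_rot: [0.0, 0.015, 1.0, 0.0]
wrist_force: [0.5, 0.0, -0.7]
gripper_width: 47.9
gripper_force: 15.0
```

Open, and lift.

Call:
carry_out(deltas="0.4 0 0 0 0; 0.3 0 0 0 0; 0 0 0 0 0; 0 0 0 0 0; 0 0 0 -0.01 0; 0 0 0 -0.03 0; 0 0 0 -0.04 0; 0 0 0 -0.04 0; 0 0 0 -0.04 0; 0 0 0 -0.02 0")

```text
clock: 7.7
position: [634.2, 237.6, 223.0]
tool_rot: [0.003, 0.015, 1.0, 0.001]
wrist_force: [-0.6, 0.2, 0.1]
gripper_width: 92.7
gripper_force: 0.0
```

```bash
python3 - <<'E'
from h import *
im,s=grab('top','t2');H,S,V=hsvs(im)
print(s['position'])
plan(447,-228,220,1.571)
E
```

```text
[634.225 237.592 223.011]
t 7.8 q6 -1.25 turn -0.03 shift after turn [ 188.05  -465.774    2.604] straight 502.0 tilt -0.99997
```

Call:
carry_out(deltas="0 0.008 -0.02 0 -0.03; 0 0.017 -0.042 0 0; 0 0.018 -0.044 0 0; 0 0.018 -0.045 0 0; 0 0.018 -0.045 0 0; 0 0.018 -0.045 0 0; 0 0.018 -0.045 0 0; 0 0.018 -0.045 0 0; 0 0.018 -0.045 0 0; 0 0.018 -0.044 0 0")

```text
clock: 8.75
position: [462.7, -184.1, 218.3]
tool_rot: [0.0, -0.0, 1.0, -0.0]
wrist_force: [0.9, -0.3, 0.2]
gripper_width: 93.1
gripper_force: 0.0
```

Call:
carry_out(deltas="0 0.012 -0.03 0 0; 0 0.007 -0.016 0 0; 0 0 0 0 0; 0 0 0 0 0")

```text
clock: 9.15
position: [444.8, -228.2, 218.1]
tool_rot: [0.0, 0.0, 1.0, 0.0]
wrist_force: [0.1, 1.0, -0.5]
gripper_width: 93.1
gripper_force: 0.0
```

```bash
python3 - <<'E'
from h import *
im,s=grab('wrist','w3');print(s['position'],s['clock'])
E
```

```text
[ 444.805 -228.246  218.081] 9.15
```

View pics/w3.png

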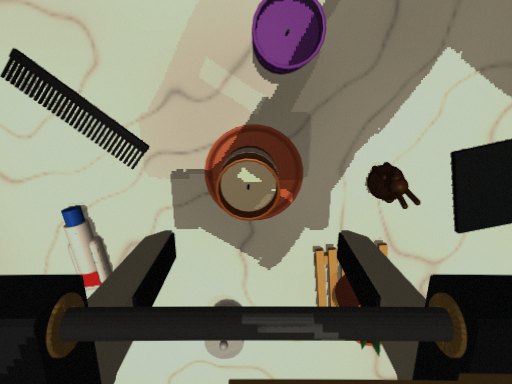

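```bash
cat >> h.py <<'E'
def circ(P):
    A=np.c_[2*P,np.ones(len(P))]; x=np.linalg.lstsq(A,(P**2).sum(1),rcond=None)[0]
    return x[:2],np.sqrt(x[2]+x[:2]@x[:2])
E
python3 - <<'E'
from h import *
im=cv2.imread('pics/w3.png')[...,::-1].copy();H,S,V=hsvs(im);s=bot.sense();s['position']=np.array([444.8,-228.2,218.1])
m=(S>120)&(H<22)&(V>40); m[:,330:]=0
c=blob(m,(230,150)); up=c[c[:,1]<185]; 
P=ray('wrist',s,up,12); print('saucer',circ(P),len(P))
print('candle lr,tb',ray('wrist',s,[[217,189],[279,189],[248,158],[248,220]],81))
x=c[c[:,1]>195]; P=ray('wrist',s,x,12);P2=ray('wrist',s,c[c[:,1]>207],81);print('candle low',circ(P2),len(P2))
cv2.imwrite('pics/w3c.png',cv2.resize(im[110:240,180:330,::-1],None,fx=4,fy=4,interpolation=0))
E
```

```text
saucer (array([ 446.683, -230.361]), np.float64(54.231290593601514)) 162
candle lr,tb [[ 443.93  -262.969]
 [ 443.939 -206.616]
 [ 415.4   -234.59 ]
 [ 474.23  -235.021]]
candle low (array([ 431.628, -230.821]), np.float64(42.51163203150895)) 64
```

View pics/w3c.png

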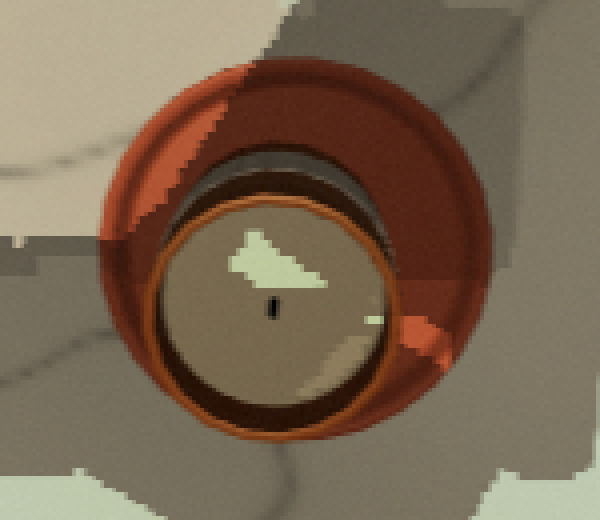

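Crop shows the candle rim spanning columns 216–280, rows 158–220 and the saucer around (254,172): candle ≈ (445,−235), saucer ≈ (447,−230).

Call:
carry_out(deltas="0 0 -0.0065 0.02 0; 0 0 0 0.035 0; 0 0 0 0.035 0; 0 0 0 0.03 0; 0 0 0 0.02 0; 0 0 0 0.014 0; 0 0 0 0.01 0; 0 0 0 0 0; 1 0 0 0 0; 1 0 0 0 0", squeeze=25)

```text
clock: 10.2
position: [445.3, -235.1, 54.8]
tool_rot: [0.001, -0.0, 1.0, -0.0]
wrist_force: [0.1, -0.7, -0.3]
gripper_width: 81.4
gripper_force: 0.0
```

Call:
carry_out(deltas="1 0 0 0 0; 1 0 0 0 0; 1 0 0 0 0; 1 0 0 0 0")

```text
clock: 10.6
position: [445.0, -235.2, 54.4]
tool_rot: [0.0, -0.0, 1.0, -0.0]
wrist_force: [-0.7, 0.3, 3.9]
gripper_width: 59.0
gripper_force: 24.8
```

Call:
carry_out(deltas="1 0 0 -0.005 0; 1 0 0 -0.02 0; 1 0 0 -0.03 0; 1 0 0 -0.03 0; 1 0 0 -0.015 0; 1 0 0 0 0")

```text
clock: 11.2
position: [445.5, -235.3, 155.8]
tool_rot: [0.001, -0.0, 1.0, -0.001]
wrist_force: [0.6, 0.5, -3.8]
gripper_width: 58.9
gripper_force: 24.8
```

```bash
python3 - <<'E'
from h import *
im=cv2.imread('pics/t2.png')[...,::-1].copy();H,S,V=hsvs(im)
m=(V<45)&(S<110); c=blob(m,(229,190)); print(c.min(0),c.max(0),boxyaw(ray('top',None,c,8)))
c2=c-c; print(cv2.contourArea(c))
im=cv2.imread('pics/w1.png')[...,::-1].copy();H,S,V=hsvs(im);s=bot.sense();s['position']=np.array([471.05,49.03,200.58]);s['tool_rot']=np.array([0,0,1.,0])
soap=(H>36)&(H<75)&(S>60)&(V>40)&(abs(np.arange(512)-254)<30)[None]
sl=((V<35)|soap); sl[225:]=0
c=blob(sl,(254,163));print(c.min(0),c.max(0),boxyaw(ray('wrist',s,c,8)))
print(ray('wrist',s,[[201.5,130.5],[295,110],[310,196.5],[224,217]],8))
plan(463,50,155)
E
```

```text
[203 165] [252 215] (array([462.263,  50.297]), array([98.518, 96.312]), np.float32(0.22339967))
1680.5
[201 110] [309 217] (array([465.174,  51.395]), array([107.231,  98.335]), np.float32(0.22240141))
[[423.71   -6.447]
 [403.29   89.21 ]
 [495.267 109.011]
 [519.341  13.841]]
t 11.2 q6 -2.15 turn 0 shift after turn [-17.583 285.344   0.397] straight 286.0 tilt -1.0
```

Call:
carry_out(deltas="1 0 0.012 0 0; 1 -0.002 0.025 0 0; 1 -0.002 0.035 0 0; 1 -0.002 0.038 0 0; 1 -0.002 0.04 0 0; 1 -0.002 0.04 0 0; 1 -0.002 0.038 0 0; 1 -0.002 0.03 0 0; 1 -0.002 0.018 0 0; 1 -0.001 0.01 0 0")

```text
clock: 12.2
position: [460.6, 52.9, 152.8]
tool_rot: [-0.001, -0.001, 1.0, 0.0]
wrist_force: [0.1, -0.5, -2.4]
gripper_width: 58.9
gripper_force: 24.8
```

Call:
carry_out(deltas="1 0 0 0 0; 1 0 0 0 0")

```text
clock: 12.4
position: [461.4, 50.7, 153.5]
tool_rot: [-0.001, -0.0, 1.0, -0.0]
wrist_force: [0.2, 0.7, -3.7]
gripper_width: 58.9
gripper_force: 24.8
```

```bash
python3 - <<'E'
from h import *
plan(462,50.5,56.5)
im,s=grab('wrist','w4')
im,s=grab('scene','s4')
E
```

```text
t 12.4 q6 -1.56 turn 0 shift after turn [-0.741 -0.15  97.005] straight 97.0 tilt -1.0
```

View pics/w4.png

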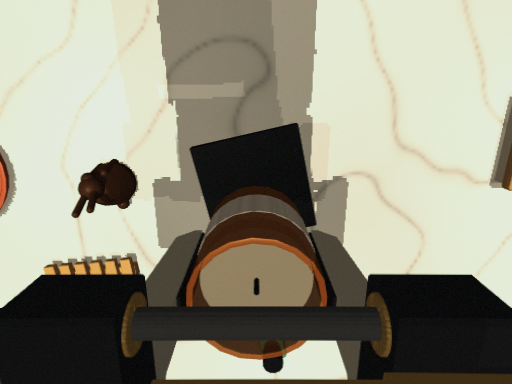

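Candle held upright; slate corners at (191,148), (298,124), (315,224).

```bash
python3 - <<'E'
from h import *
s=bot.sense(); P=ray('wrist',s,[[191,148],[298,124],[315,224]],8); print(s['position'],P,(P[0]+P[2])/2,np.linalg.norm(P[0]-P[1]),np.linalg.norm(P[2]-P[1]))
E
```

```text
[461.589  50.273 153.773] [[424.63   -7.591]
 [403.53   87.989]
 [498.673 108.064]] [461.652  50.236] 97.8816789798187 97.23846845186681
```

Call:
carry_out(deltas="1 0 0 0.015 0; 1 0 0 0.025 0; 1 0 0 0.02 0; 1 0 0 0.015 0; 1 0 0 0.01 0; 1 0 0 0.006 0; 1 0 0 0.003 0; 1 0 0 0.001 0; 1 0 0 0 0; 1 0 0 0 0")

```text
clock: 13.5
position: [462.0, 51.0, 59.4]
tool_rot: [0.0, -0.0, 1.0, -0.0]
wrist_force: [-0.4, 0.1, -2.9]
gripper_width: 58.8
gripper_force: 24.8
```

Call:
carry_out(deltas="1 0 0 0.0015 0; 1 0 0 0.0012 0; 1 0 0 0 0; 1 0 0 0 0")

```text
clock: 13.9
position: [461.9, 51.0, 56.4]
tool_rot: [0.0, -0.0, 1.0, 0.0]
wrist_force: [-0.5, 0.6, -0.7]
gripper_width: 59.2
gripper_force: 24.8
```

Call:
carry_out(deltas="0.3 0 0 0 0; 0.2 0 0 0 0; 0 0 0 0 0; 0 0 0 0 0; 0 0 0 -0.015 0; 0 0 0 -0.03 0; 0 0 0 -0.04 0; 0 0 0 -0.04 0; 0 0 0 -0.03 0; 0 0 0 -0.01 0")

```text
clock: 14.9
position: [462.8, 51.0, 224.2]
tool_rot: [0.002, -0.0, 1.0, 0.0]
wrist_force: [-0.6, -0.0, -0.2]
gripper_width: 93.3
gripper_force: 0.0
```

```bash
python3 - <<'E'
from h import *
plan(592,-107,222,1.571)
plan(592,-107,222,1.571+0.1)
E
```

```text
t 14.9 q6 -1.56 turn -0.0 shift after turn [-129.154 -158.062    2.773] straight 204.0 tilt -0.99999
t 14.9 q6 -1.56 turn -0.1 shift after turn [-112.729 -170.166    2.773] straight 204.0 tilt -0.99999
```

Call:
carry_out(deltas="0 -0.016 -0.02 0 0; 0 -0.025 -0.03 0 0; 0 -0.026 -0.032 0 0; 0 -0.026 -0.032 0 0; 0 -0.024 -0.029 0 0; 0 -0.012 -0.015 0 0; 0 0 0 0 0; 0 0 0 0 0")

```text
clock: 15.7
position: [590.2, -106.6, 220.1]
tool_rot: [-0.001, 0.0, 1.0, 0.0]
wrist_force: [-0.5, -0.2, -0.3]
gripper_width: 93.1
gripper_force: 0.0
```

```bash
python3 - <<'E'
from h import *
im,s=grab('wrist','w5');print(s['position'],s['tool_rot'])
cv2.imwrite('pics/w5c.png',cv2.resize(im[90:270,170:370,::-1],None,fx=3,fy=3,interpolation=0))
E
```

```text
[ 590.164 -106.606  220.095] [-0.001  0.     1.     0.   ]
```

View pics/w5c.png

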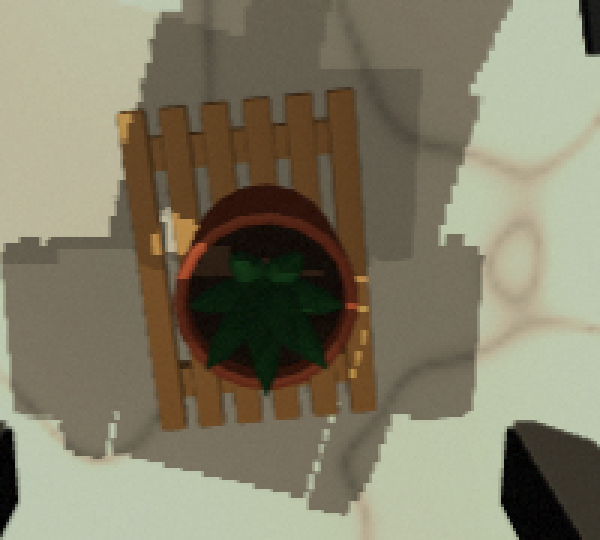

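Plant rim: crop columns 174–358, rows 213–390; dish corners at crop (118,112), (355,88), (377,410), (162,430).

```bash
python3 - <<'E'
from h import *
s=bot.sense(); f=lambda P:np.array(P)/3+[170,90]-0.3
P=ray('wrist',s,f([[174,301],[358,301],[266,213],[266,390]]),78); print(P,'plant',P[:2].mean(0)[1],P[2:].mean(0)[0])
D=ray('wrist',s,f([[118,112],[355,88],[377,410],[162,430]]),16); print(D,'dish',D.mean(0)); 
for a,b in((0,3),(1,2)): d=D[b]-D[a]; print(np.linalg.norm(d),np.arctan2(d[1],d[0]))
E
```

```text
[[ 591.598 -131.762]
 [ 591.615  -74.865]
 [ 563.989 -103.379]
 [ 621.169 -103.25 ]] plant -103.31350698696531 592.5788715824451
[[ 540.099 -155.444]
 [ 531.774  -71.567]
 [ 654.531  -59.321]
 [ 662.987 -143.502]] dish [ 597.348 -107.458]
123.4670242247535 0.0968747028293432
123.36667977196238 0.09942628988258216
```

Call:
carry_out(deltas="0 -0.002 0.0033 0.02 0; 0 0 0 0.035 0; 0 0 0 0.035 0; 0 0 0 0.03 0; 0 0 0 0.018 0; 0 0 0 0.01 0; 0 0 0 0.005 0; 0 0 0 0 0; 1 0 0 0 0; 1 0 0 0 0", squeeze=20)

```text
clock: 16.75
position: [593.3, -103.7, 69.3]
tool_rot: [0.001, -0.0, 1.0, -0.0]
wrist_force: [0.0, -0.6, -0.7]
gripper_width: 81.4
gripper_force: 0.0
```

Call:
carry_out(deltas="1 0 0 0 0; 1 0 0 0 0; 1 0 0 0 0; 1 0 0 0 0")

```text
clock: 17.15
position: [593.0, -103.9, 68.6]
tool_rot: [0.0, -0.0, 1.0, -0.0]
wrist_force: [-1.0, -1.0, 1.4]
gripper_width: 57.6
gripper_force: 20.0
```

Call:
carry_out(deltas="1 0 0 -0.005 0; 1 0 0 -0.02 0; 1 0 0 -0.03 0; 1 0 0 -0.03 0; 1 0 0 -0.015 0; 1 0 0 0 0; 1 0 0 0 0")

```text
clock: 17.85
position: [592.3, -103.5, 167.2]
tool_rot: [-0.001, -0.0, 1.0, 0.0]
wrist_force: [-0.3, 0.5, -2.7]
gripper_width: 58.1
gripper_force: 20.0
```

```bash
python3 - <<'E'
from h import *
plan(447,-230.5,158)
E
```

```text
t 17.9 q6 -1.82 turn 0 shift after turn [ 145.264 -126.979    9.345] straight 193.0 tilt -1.0
```

Call:
carry_out(deltas="1 0.012 -0.01 0 0; 1 0.022 -0.019 0 0; 1 0.026 -0.023 0 0; 1 0.028 -0.025 0 0; 1 0.026 -0.023 0 0; 1 0.02 -0.017 0 0; 1 0.011 -0.01 0 0; 1 0 0 0 0; 1 0 0 0 0")

```text
clock: 18.75
position: [447.9, -230.5, 168.0]
tool_rot: [-0.0, 0.0, 1.0, 0.0]
wrist_force: [-0.6, -0.8, -1.5]
gripper_width: 57.7
gripper_force: 20.0
```

```bash
python3 - <<'E'
from h import *
im,s=grab('wrist','w6');H,S,V=hsvs(im)
P=None
m=(S>120)&(H<22)&(V>40); c=blob(m,(256,190)); c=c[c[:,1]<190]; r=circ(ray('wrist',s,c,12)); print(c.min(0),c.max(0),r)
im,s=grab('top','t6');H,S,V=hsvs(im)
plan(447,-230.5,58.6)
cv2.imwrite('pics/w6c.png',cv2.imread('pics/w6.png')[100:384,120:400])
im=cv2.imread('pics/t2.png')[...,::-1].copy();H,S,V=hsvs(im)
c=blob((S>150)&(H<14)&(V>60),(340,185));c=c[c[:,0]<352];print(circ(ray('top',None,c,12)))
E
```

```text
[199 126] [312 189] (array([ 446.645, -230.56 ]), np.float64(54.20220385399076))
t 18.9 q6 -2.14 turn 0 shift after turn [  1.354  -0.355 109.484] straight 109.0 tilt -1.0
(array([ 449.029, -212.331]), np.float64(36.08262131724618))
```

View pics/w6c.png

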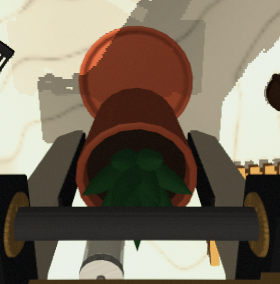

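Plant held upright over the saucer (saucer centred near column 256, as fitted: (446.6, −230.5)). Lower to TCP z ≈ 59.

Call:
carry_out(deltas="1 0.001 0 0.015 0; 1 0 0 0.03 0; 1 0 0 0.025 0; 1 0 0 0.015 0; 1 0 0 0.01 0; 1 0 0 0.006 0; 1 0 0 0.004 0; 1 0 0 0.002 0; 1 0 0 0 0; 1 0 0 0 0")

```text
clock: 19.85
position: [447.1, -230.8, 61.8]
tool_rot: [0.0, -0.0, 1.0, -0.0]
wrist_force: [-0.7, 0.2, -2.8]
gripper_width: 57.6
gripper_force: 20.0
```

Call:
carry_out(deltas="1 0 0 0.0015 0; 1 0 0 0.001 0; 1 0 0 0.0007 0; 1 0 0 0 0; 1 0 0 0 0")

```text
clock: 20.35
position: [447.0, -230.8, 58.5]
tool_rot: [0.0, -0.0, 1.0, -0.0]
wrist_force: [-1.7, 0.3, 5.7]
gripper_width: 57.7
gripper_force: 20.0
```

Contact felt. Release, rise and head to the soap.

Call:
carry_out(deltas="0.3 0 0 0 0; 0.2 0 0 0 0; 0 0 0 0 0; 0 0 0 0 0; 0 0 0 -0.015 0; 0 0 0 -0.03 0; 0 0 0 -0.04 0; 0 0 0 -0.04 0; 0 0 0 -0.03 0; 0 0 0 -0.01 0")

```text
clock: 21.35
position: [447.7, -231.2, 226.0]
tool_rot: [0.002, -0.0, 1.0, -0.001]
wrist_force: [-0.2, 0.1, -0.0]
gripper_width: 93.1
gripper_force: 0.0
```

```bash
python3 - <<'E'
from h import *
plan(633.5,237.5,210,1.541)
E
```

```text
t 21.4 q6 -2.14 turn 0.03 shift after turn [-171.681  474.054   15.616] straight 504.0 tilt -0.99999
```

Call:
carry_out(deltas="0 0 0 0 0.03; 0 -0.01 0.028 0 0; 0 -0.016 0.044 0 0; 0 -0.016 0.044 0 0; 0 -0.016 0.044 0 0; 0 -0.016 0.044 0 0; 0 -0.016 0.044 0 0; 0 -0.016 0.044 0 0; 0 -0.016 0.044 0 0; 0 -0.016 0.044 0 0")

```text
clock: 22.35
position: [596.2, 147.0, 221.8]
tool_rot: [-0.001, 0.015, 1.0, -0.0]
wrist_force: [0.2, -0.0, -0.5]
gripper_width: 93.2
gripper_force: 0.0
```

Call:
carry_out(deltas="0 -0.016 0.044 0 0; 0 -0.012 0.034 0.008 0; 0 -0.006 0.016 0.008 0; 0 0 0 0 0; 0 0 0 0 0")

```text
clock: 22.85
position: [632.5, 236.9, 206.2]
tool_rot: [-0.001, 0.015, 1.0, -0.0]
wrist_force: [-0.2, 0.4, -0.4]
gripper_width: 93.0
gripper_force: 0.0
```

```bash
python3 - <<'E'
from h import *
im,s=grab('wrist','w7');H,S,V=hsvs(im)
soap=(H>36)&(H<75)&(S>60)&(V>40)&(abs(np.arange(512)-256)<60)[None]; soap[250:]=0
c=blob(soap,(256,178));print(c.min(0),c.max(0),boxyaw(ray('wrist',s,c,34)))
plan(633.5,237.5,38.5,1.541)
E
```

```text
[233 142] [281 215] (array([632.239, 238.009]), array([47.979, 76.498]), np.float32(-0.048445452))
t 22.9 q6 -1.25 turn -0.001 shift after turn [ -0.952   1.022 168.377] straight 168.0 tilt -1.0
```

Call:
carry_out(deltas="0 0 0.001 0.02 0; 0 0 0 0.035 0; 0 0 0 0.035 0; 0 0 0 0.035 0; 0 0 0 0.02 0; 0 0 0 0.012 0; 0 0 0 0.008 0; 0 0 0 0.0025 0; 0 0 0 0 0; 1 0 0 0 0", squeeze=15)

```text
clock: 23.9
position: [633.5, 239.1, 40.7]
tool_rot: [0.001, 0.015, 1.0, 0.0]
wrist_force: [0.2, -0.2, 0.0]
gripper_width: 88.5
gripper_force: 0.0
```

Call:
carry_out(deltas="1 0 0 0 0; 1 0 0 0 0; 1 0 0 0 0; 1 0 0 0 0; 1 0 0 0 0; 1 0 0 0 0; 1 0 0 0 0")

```text
clock: 24.6
position: [632.9, 238.9, 39.7]
tool_rot: [0.0, 0.015, 1.0, -0.0]
wrist_force: [-0.0, 0.4, 0.7]
gripper_width: 47.9
gripper_force: 15.0
```

Call:
carry_out(deltas="1 0 0 -0.01 0; 1 0 0 -0.02 0; 1 0 0 -0.03 0; 1 0 0 -0.03 0; 1 0 0 -0.02 -0.064; 1 0 0 0 -0.064; 1 0 0 0 0; 1 0 0 0 0")

```text
clock: 25.4
position: [632.7, 238.9, 149.5]
tool_rot: [-0.0, -0.048, 0.999, -0.0]
wrist_force: [0.7, -0.0, -0.5]
gripper_width: 47.7
gripper_force: 15.0
```

```bash
python3 - <<'E'
from h import *
plan(598,-107.5,46,1.669)
E
```

```text
t 25.4 q6 -1.37 turn -0.002 shift after turn [  68.413 -341.326  103.613] straight 363.0 tilt -1.0
```

Call:
carry_out(deltas="1 0.003 -0.015 0 0; 1 0.006 -0.03 0 0; 1 0.008 -0.04 0 0; 1 0.009 -0.045 0 0; 1 0.009 -0.045 0 0; 1 0.009 -0.045 0 0; 1 0.009 -0.045 0 0; 1 0.007 -0.035 0 0; 1 0.005 -0.025 0 0; 1 0.003 -0.016 0 0")

```text
clock: 26.4
position: [597.7, -109.6, 149.3]
tool_rot: [-0.0, -0.048, 0.999, -0.0]
wrist_force: [0.6, 1.1, -1.4]
gripper_width: 48.0
gripper_force: 15.0
```

Call:
carry_out(deltas="1 0 0 0 0; 1 0 0 0 0")

```text
clock: 26.6
position: [598.5, -106.8, 149.4]
tool_rot: [-0.0, -0.049, 0.999, 0.0]
wrist_force: [0.4, 0.4, -1.1]
gripper_width: 47.9
gripper_force: 15.0
```

```bash
python3 - <<'E'
from h import *
plan(598,-107.5,46,1.669)
im,s=grab('wrist','w8')
cv2.imwrite('pics/w8c.png',cv2.resize(im[80:330,150:370,::-1],None,fx=2,fy=2,interpolation=0))
E
```

```text
t 26.6 q6 -1.92 turn -0.001 shift after turn [  0.53   -0.696 103.445] straight 103.0 tilt -1.0
```

View pics/w8c.png

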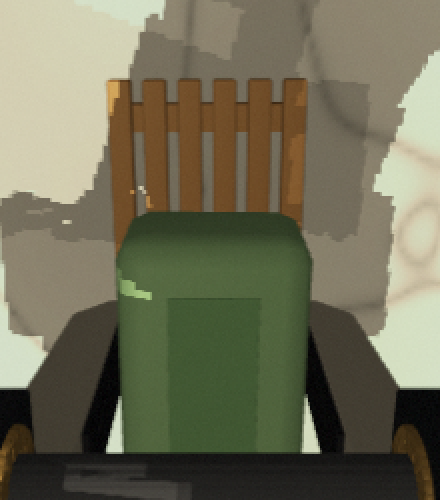

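Soap is parallel to the slats, offset about 2 mm sideways (dish middle at crop column 206, soap 214). Lowering with that correction.

Call:
carry_out(deltas="1 0 -0.0015 0.015 0; 1 0 0 0.025 0; 1 0 0 0.025 0; 1 0 0 0.015 0; 1 0 0 0.01 0; 1 0 0 0.006 0; 1 0 0 0.004 0; 1 0 0 0.001 0; 1 0 0 0 0; 1 0 0 0 0")

```text
clock: 27.65
position: [599.1, -108.6, 49.2]
tool_rot: [0.0, -0.049, 0.999, -0.0]
wrist_force: [-0.1, -0.8, -1.3]
gripper_width: 47.8
gripper_force: 15.0
```

Call:
carry_out(deltas="1 0.001 0 0.0015 0; 1 0 0 0.001 0; 1 0 0 0.0008 0; 1 0 0 0 0; 1 0 0 0 0")

```text
clock: 28.15
position: [597.8, -108.6, 45.6]
tool_rot: [-0.0, -0.049, 0.999, -0.0]
wrist_force: [-3.1, 0.7, 5.8]
gripper_width: 47.7
gripper_force: 15.0
```

Call:
carry_out(deltas="0.4 0 0 0 0; 0.3 0 0 0 0; 0 0 0 0 0; 0 0 0 0 0; 0 0 0 -0.01 0; 0 0 0 -0.03 0; 0 0 0 -0.04 0; 0 0 0 -0.04 0; 0 0 0 -0.04 0; 0 0 0 -0.02 0")

```text
clock: 29.15
position: [598.7, -108.8, 229.9]
tool_rot: [0.002, -0.049, 0.999, -0.001]
wrist_force: [0.3, -0.3, -0.4]
gripper_width: 92.8
gripper_force: 0.0
```

Call:
carry_out(deltas="0 0 0.03 0 0; 0 0 0.04 0 0; 0 0 0.045 0 0; 0 0 0.045 0 0; 0 0 0.045 0 0; 0 0 0.045 0 0; 0 0 0.045 0 0; 0 0 0.045 0 0; 0 0 0.02 0 0; 0 0 0 0 0")

```text
clock: 30.15
position: [561.9, 252.0, 225.9]
tool_rot: [0.0, -0.051, 0.999, 0.0]
wrist_force: [0.4, -1.1, -0.4]
gripper_width: 92.9
gripper_force: 0.0
```

```bash
python3 - <<'E'
from h import *
im,s=grab('top','t9'); grab('scene','s9')
cv2.imwrite('pics/t9c.png',cv2.resize(im[70:290,170:440,::-1],None,fx=2.5,fy=2.5,interpolation=0))
H,S,V=hsvs(im)
c=blob((H>36)&(H<75)&(S>60)&(V>40),(300,126)); print('soap',boxyaw(ray('top',s,c,42)))
a=cv2.imread('pics/s9.png'); cv2.imwrite('pics/s9c.png',cv2.resize(a[120:290,90:350],None,fx=3,fy=3,interpolation=0))
E
```

```text
soap (array([ 597.719, -109.181]), array([72.413, 47.196]), np.float32(0.09299183))
```

View pics/t9c.png

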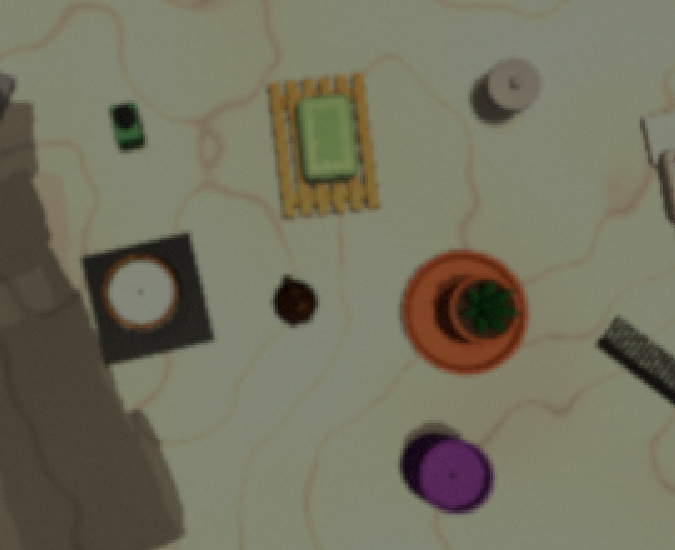

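View pics/s9c.png

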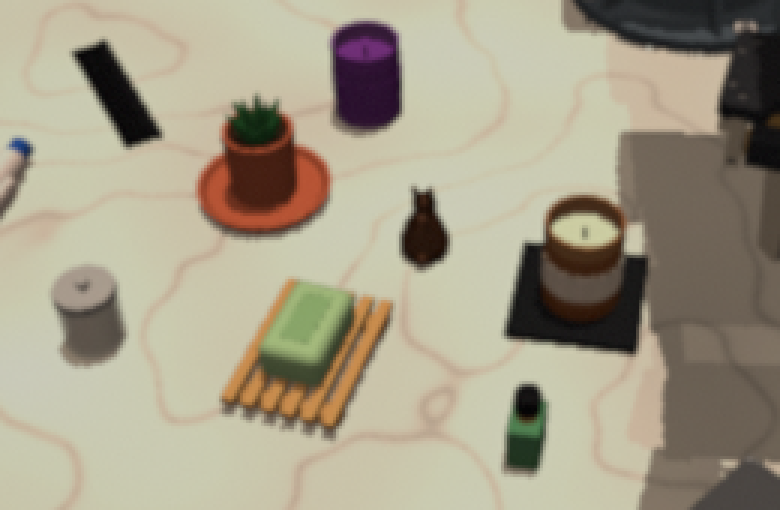

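The pictures show soap centred on the dish, candle rim at crop (141,292) on the slate, plant rim at (487,310) over the saucer (465,311), the three decoys upright. Quick numeric check before handing in.

```bash
python3 - <<'E'
from h import *
f=lambda x,y:[[x/2.5+170,y/2.5+70]]
print('candle',ray('top',None,f(141,292),83),'slate',ray('top',None,[*f(84,257),*f(189,234),*f(213,340),*f(107,364)],8).mean(0))
print('plant',ray('top',None,f(484,311),68),'saucer',ray('top',None,f(465,311.5),12))
E
```

```text
candle [[461.078  48.323]] slate [461.363  46.902]
plant [[ 444.687 -231.58 ]] saucer [[ 447.579 -232.597]]
```

All within about 3 mm.

```bash
python3 -c "
from cell import close_job
print(close_job())"
```

```text
the job is handed in; nothing more can be done
None
```

The job is handed in at about 30 s of robot time: the last camera check put the soap, candle and plant each within about 3 mm of the middle of its own stand, with the hare, perfume bottle and jar still upright; no verdict came back.

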